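# Gauge the fork yokes in the dust cabinet

### The job

Slide the gauging cabinet's guard fully open and stand all the fork yokes from the bench (two or three of them) upright on its floor. Then check their slots in the cabinet one after another, from the shortest yoke to the tallest: push the go gauge's blade straight down between the prongs until its shoulder rests on them, and hold it there for a second. Finally put the gauge back in its stand, leave the yokes standing in the cabinet, slide the guard fully shut, and do not disturb the piston, bottle or wrench.

Things in the scene. Friction and masses are not known exactly. Their poses are not given: they have to be found in the camera images.
- plate (a point): Centre of the top face of the gauging cabinet's floor plate, 12 mm above the bench; x points away from the robot, y left along the guard's track, z up. The clear floor is 200 mm (x) by 260 mm (y), between walls whose tops are 110 mm above the floor (122 mm above the bench).
- cabinet: Low grey gauging cabinet fixed on the bench's right side, turned up to 9 degrees. Origin on the bench, 12 mm straight below the plate point, same axes. Walls 12 mm thick, 122 mm high. To the right (-y) of its open bay is a closed housing, 122 mm high and 260 mm long, over which the guard slides.
- guard (a joint): The cabinet's sliding roof guard: a clear panel in an aluminium frame, 220 by 272 mm, 8 mm thick, its underside 2 mm above the walls. 0 = fully shut (over the floor), 0.25 m = fully open (slid along the plate's -y over the housing). Needs 2 to 5 N; stays where left.
- guard_grip (a point): Top centre of the guard's black handle: an upright bar 70 mm long along the plate's x, 14 mm thick along y, standing 36 mm above the panel, near the panel's left (+y) edge: at plate x = 0, y = 0.10 - guard value. Its top is 168 mm above the bench.
- stand: Wooden gauge stand (fixed), 80 (x) by 60 (y) by 50 mm high, origin at the centre of its underside. In its top centre is a slot 31 mm along its x by 11 mm along its y, 40 mm deep, where the gauge lives.
- gauge: Loose steel go gauge, 0.12 kg, upright in the stand's slot at the start. Origin at the blade's tip, z up. Blade 24 mm (x) by 6 mm thick (y), 34 mm long, its last 4 mm narrowed to 18 by 3. Above it the handle, a block 50 (x) by 14 (y) by 46 mm high (z = 34 to 80 mm); pinch it across y. Its underside is the shoulder; in the stand it rests on the stand's top.
- shoulder (a point): On the gauge: centre of the handle's underside, 34 mm above the blade's tip.
- yoke1: The shortest of four sizes of aluminium fork yoke (U-shaped), or absent: 40 mm (x) by 46 mm (y) by 60 mm high, 0.25 kg give or take a fifth, standing upright, origin at the centre of its underside, z up. Two prongs, each 18 mm thick, leave a slot 10 mm wide (y) and 40 mm deep, open at the top and both x ends.
- yoke1_top (a point): Middle of the slot's mouth on yoke 1, level with the prong tops (60 mm above its underside).
- yoke2: The second of four sizes of aluminium fork yoke (U-shaped), or absent: 46 mm (x) by 46 mm (y) by 72 mm high, 0.35 kg give or take a fifth, standing upright, origin at the centre of its underside, z up. Two prongs, each 18 mm thick, leave a slot 10 mm wide (y) and 40 mm deep, open at the top and both x ends.
- yoke2_top (a point): Middle of the slot's mouth on yoke 2, level with the prong tops (72 mm above its underside).
- yoke3: The third of four sizes of aluminium fork yoke (U-shaped), or absent: 52 mm (x) by 46 mm (y) by 84 mm high, 0.48 kg give or take a fifth, standing upright, origin at the centre of its underside, z up. Two prongs, each 18 mm thick, leave a slot 10 mm wide (y) and 40 mm deep, open at the top and both x ends.
- yoke3_top (a point): Middle of the slot's mouth on yoke 3, level with the prong tops (84 mm above its underside).
- yoke4: The tallest of four sizes of aluminium fork yoke (U-shaped), or absent: 58 mm (x) by 46 mm (y) by 96 mm high, 0.62 kg give or take a fifth, standing upright, origin at the centre of its underside, z up. Two prongs, each 18 mm thick, leave a slot 10 mm wide (y) and 40 mm deep, open at the top and both x ends.
- yoke4_top (a point): Middle of the slot's mouth on yoke 4, level with the prong tops (96 mm above its underside).
- piston: Bystander: bare piston 76 mm across, 58 mm high, origin under its centre.
- oil: Bystander: grey bottle 60 mm across, 160 mm high, origin under its centre.
- wrench: Bystander: wrench 190 mm long lying on the bench, origin in its middle.

How it is judged (in metres and radians):
On the way, in this order (a step that is already met when the one before it is completed fails the run):
1. the guard is slid fully open (within 15 mm) (value of joint guard above 0.235 m), for 0.2 s.
2. all the yokes stand upright on the cabinet's floor (x of yoke1 in the frame of plate between -0.1 and 0.1 m and y of yoke1 in the frame of plate between -0.13 and 0.13 m and z of yoke1 in the frame of plate between -0.01 and 0.012 m and angle between each of yoke1, yoke2, yoke3, yoke4's own z axis and vertical below 0.12 rad and linear speed of each of yoke1, yoke2, yoke3, yoke4 below 0.02 m/s and x of yoke2 in the frame of plate between -0.1 and 0.1 m and y of yoke2 in the frame of plate between -0.13 and 0.13 m and z of yoke2 in the frame of plate between -0.01 and 0.012 m and x of yoke3 in the frame of plate between -0.1 and 0.1 m and y of yoke3 in the frame of plate between -0.13 and 0.13 m and z of yoke3 in the frame of plate between -0.01 and 0.012 m and x of yoke4 in the frame of plate between -0.1 and 0.1 m and y of yoke4 in the frame of plate between -0.13 and 0.13 m and z of yoke4 in the frame of plate between -0.01 and 0.012 m), for 0.2 s.
3. the gauge's blade is pushed down to its shoulder (within 5 mm) in the slot of yoke 1, standing in the cabinet, and held (x of yoke1 in the frame of plate between -0.1 and 0.1 m and y of yoke1 in the frame of plate between -0.13 and 0.13 m and z of yoke1 in the frame of plate between -0.01 and 0.012 m and angle between yoke1's own z axis and vertical below 0.12 rad and x of shoulder in the frame of yoke1_top between -0.012 and 0.012 m and y of shoulder in the frame of yoke1_top between -0.005 and 0.005 m and z of shoulder in the frame of yoke1_top between -0.004 and 0.005 m and angle between the z axis of gauge and the z axis of yoke1, either way round below 0.12 rad), for 0.5 s.
4. the gauge's blade is pushed down to its shoulder (within 5 mm) in the slot of yoke 2, standing in the cabinet, and held (x of yoke2 in the frame of plate between -0.1 and 0.1 m and y of yoke2 in the frame of plate between -0.13 and 0.13 m and z of yoke2 in the frame of plate between -0.01 and 0.012 m and angle between yoke2's own z axis and vertical below 0.12 rad and x of shoulder in the frame of yoke2_top between -0.012 and 0.012 m and y of shoulder in the frame of yoke2_top between -0.005 and 0.005 m and z of shoulder in the frame of yoke2_top between -0.004 and 0.005 m and angle between the z axis of gauge and the z axis of yoke2, either way round below 0.12 rad), for 0.5 s.
5. the gauge's blade is pushed down to its shoulder (within 5 mm) in the slot of yoke 3, standing in the cabinet, and held (x of yoke3 in the frame of plate between -0.1 and 0.1 m and y of yoke3 in the frame of plate between -0.13 and 0.13 m and z of yoke3 in the frame of plate between -0.01 and 0.012 m and angle between yoke3's own z axis and vertical below 0.12 rad and x of shoulder in the frame of yoke3_top between -0.012 and 0.012 m and y of shoulder in the frame of yoke3_top between -0.005 and 0.005 m and z of shoulder in the frame of yoke3_top between -0.004 and 0.005 m and angle between the z axis of gauge and the z axis of yoke3, either way round below 0.12 rad), for 0.5 s.
6. the gauge's blade is pushed down to its shoulder (within 5 mm) in the slot of yoke 4, standing in the cabinet, and held (x of yoke4 in the frame of plate between -0.1 and 0.1 m and y of yoke4 in the frame of plate between -0.13 and 0.13 m and z of yoke4 in the frame of plate between -0.01 and 0.012 m and angle between yoke4's own z axis and vertical below 0.12 rad and x of shoulder in the frame of yoke4_top between -0.012 and 0.012 m and y of shoulder in the frame of yoke4_top between -0.005 and 0.005 m and z of shoulder in the frame of yoke4_top between -0.004 and 0.005 m and angle between the z axis of gauge and the z axis of yoke4, either way round below 0.12 rad), for 0.5 s.
At the end, for the whole second after the job is handed in: The guard is shut to within 8 mm, all present yokes stand upright and still on the cabinet's floor, and the gauge is back upright in the stand's slot, its shoulder within 6 mm of the stand's top (all of step 2 and value of joint guard below 0.008 m and x of shoulder in the frame of stand between -0.008 and 0.008 m and y of shoulder in the frame of stand between -0.006 and 0.006 m and z of shoulder in the frame of stand between 0.044 and 0.054 m and angle between gauge's own z axis and vertical below 0.12 rad and linear speed of gauge below 0.02 m/s); the robot touches nothing.
It fails at once if the piston is pushed more than 3 cm (distance of piston from where it was at the start of the episode above 0.03 m).
It fails at once if the oil is pushed more than 3 cm (distance of oil from where it was at the start of the episode above 0.03 m).
It fails at once if the wrench is pushed more than 3 cm (distance of wrench from where it was at the start of the episode above 0.03 m).
Of yoke1, yoke2, yoke3, yoke4 only 2 to 3 are there at a start; the rules pass over those that are not, and their reading is None.
At some moment in a run one of yoke1, yoke2, yoke3, yoke4 may be knocked a few centimetres aside while the robot is not near it.
It also fails if it takes over 210 s, if anything falls off the work surface, if the arm or the gripper's body presses on something with over 40 N, if the wrist force passes 120 N, or if a joint passes its speed limit or range.

### The arm

A 6-joint arm with a two-finger parallel gripper is mounted at the origin on the work surface. World frame = base frame: x ahead of the robot, y to its left, z up, the work surface at z = 0. Lengths are in mm, angles in rad, forces in N, time in s.
With the tool pointing down it reaches from about 350 to 875 mm from the base axis. Payload 4.2 kg.
Tool frame: the origin (TCP) lies on the mounting face of the last link; the fingertips stand 173 mm ahead of it and the grasp point (between the pads) lies 155 mm ahead of it; z points along the fingers, y is the line along which they close (so a half turn about z gives the same grasp; the last joint's range is limited). The gripper opens to 85 mm and grips with 20 to 120 N. Pads are 22 mm wide; open, the fingers measure 114 mm over their backs; the gripper's body (76 mm by 85 mm) begins 54 mm behind the grasp point. The pads swing forward as they close: fully open they stand 13 mm farther back than shut.
Start: joints at [-0.934, 0.385, 0.008, 0, -1.194, -0.259], TCP at [230.562, -580.897, 404.712] pointing down, gripper open.
Joint ranges: [-3.14, 3.14], [-1.21, 2.06], [-1.07, 1.41], [-3.16, 2.05], [-2.99, -0.16], [-3.1, 3.1]. Speed limits (rad/s): [2.79, 2.79, 3.14, 3.14, 3.14, 3.14].

### API

Orientations are given as a unit quaternion [x, y, z, w].
In Python, from bench import arm gives the robot as it stands. The module is installed in compiled form; this text tells all that it offers.
- The arm moves only by the tool move_arm, never from a script. Its arguments are lists of equal length, an entry for each row: "fingers": the finger opening in mm, from 0 to 85.4; "travel": the shift along the tool's x, y, z in mm, a list of three; "dr": the turn, a rotation vector about the tool's x, y, z in rad, a list of three. A call has 1 to 10 rows; each row is the pose to reach, as a shift and turn from the pose commanded when the call began, along the tool's axes at that moment; what a row does not reach only later rows make up. A row lasts 1/10 s, in which the tool goes at most 50 mm and 8.59 degrees, less where a joint would pass 70% of its speed; a pose out of reach is approached as far as the arm can. A call with a gripper value outside its range is refused whole. The fingers move at their own pace and stop on an object; the grip force is fixed at half the most. Time passes only in rows, so rows that repeat a pose let the fingers close. It gives the time, the measured TCP pose, the force, the opening and the grip force at its end, in the units of the state.
- arm.read_state(): the state, without advancing time (a new reading comes with each control period).
- arm.get_image(name): name is "side" or "top" or "wrist"; returns the picture (420x560x3 uint8, red, green, blue); there is no depth.
- arm.camera_model(name): a dict with "intrinsics" (3x3 intrinsics, pixels), "pose" (4x4, takes a point from camera to world coordinates). Camera axes: x right, y up, looking along -z (the intrinsics and any distortion apply to the point x, -y, -z); pixel columns grow to the right and rows downward; lengths in mm; the calibration is good to about 2 mm. The wrist camera is an equidistant fisheye: a pixel r from the principal point sees the ray r / f radians off the axis. A picture is of the moment at which its call begins: read the wrist's pose just before it. camera_model takes no time and is no camera call; for the wrist camera it gives the pose at the moment of the call.
- arm.job_done(): hands the job in; it is judged then, once.
The state is a dict: "clock": time; "joints": joint angles; "joint_vel": joint speeds; "joint_efforts": joint torques, N m; "position": TCP position; "ee_rot": TCP orientation; "contact_force": force on the tool from outside, world axes, zero at the start; "wrist_torque": the same for the moment, N m; "gripper_width": finger opening in mm; "grasp_force": force on a finger pad.
Only numpy, scipy, OpenCV 4.12 (cv2) and the standard library are available. Lean on these libraries where they do the work, as an engineer would, in place of code of your own. Each camera call takes 0.05 s, during which the arm holds its last target. There are 200 camera calls.

## Working session

There is one attempt and no reset: what is moved stays moved. The work goes in short steps, Python scripts to look and compute and a tool call to move; the robot and the scene stay as the last step left them, time stands still between calls to the robot, and variables do not carry over. Pictures are saved under pics/ and viewed, at most 14 in all, crops included, and the job is handed in when it is done.

Besides the shell and the picture viewer there is one more tool, called by a JSON object that holds its "fn" and its "kwargs", one argument or row to a line. move_arm: Moves the arm, as the interface text tells. Its arguments: {"type":"object","properties":{"fingers":{"type":"array","items":{"type":"number"}},"travel":{"type":"array","items":{"type":"array","items":{"type":"number"}}},"dr":{"type":"array","items":{"type":"array","items":{"type":"number"}}}},"required":["fingers","travel","dr"]}

```bash
mkdir -p pics
python3 - <<'E'
from bench import arm
import cv2,numpy as np
for n in("top","side"):
    im=arm.get_image(n); cv2.imwrite(f"pics/{n}0.png",im[:,:,::-1]); m=arm.camera_model(n); print(n,m)
im=arm.get_image("wrist"); cv2.imwrite("pics/wrist0.png",im[:,:,::-1]); print(arm.camera_model("wrist"))
print(arm.read_state())
E
```

```text
top {'intrinsics': array([[454.55442497,   0.        , 278.3555463 ],
       [  0.        , 454.55442497, 207.03878182],
       [  0.        ,   0.        ,   1.        ]]), 'pose': array([[ 2.83365229e-03,  9.98343798e-01, -5.74598268e-02,
         5.34645332e+02],
       [-9.99635696e-01,  4.37024961e-03,  2.66341146e-02,
         1.57636921e+02],
       [ 2.68411170e-02,  5.73634221e-02,  9.97992481e-01,
         1.18742606e+03],
       [ 0.00000000e+00,  0.00000000e+00,  0.00000000e+00,
         1.00000000e+00]])}
side {'intrinsics': array([[454.87457714,   0.        , 278.35075147],
       [  0.        , 454.87457714, 204.35664917],
       [  0.        ,   0.        ,   1.        ]]), 'pose': array([[-9.51434961e-01,  1.67584361e-01, -2.58238256e-01,
         3.11376665e+02],
       [-3.07498679e-01, -5.57396511e-01,  7.71202757e-01,
         1.02821584e+03],
       [-1.46995816e-02,  8.13157187e-01,  5.81858497e-01,
         7.86989843e+02],
       [ 0.00000000e+00,  0.00000000e+00,  0.00000000e+00,
         1.00000000e+00]])}
{'intrinsics': array([[325.1922621 ,   0.        , 
[... 492 characters left out ...]
': array([-9.34391718e-01,  3.85381622e-01,  6.93175625e-03, -3.23956846e-04,
       -1.19396005e+00, -2.58600208e-01]), 'joint_vel': array([ 0.00200689, -0.00285648,  0.00318689,  0.00237474,  0.00147186,
        0.00010237]), 'joint_efforts': array([-1.56134840e-03, -3.92678189e+01,  1.88580555e+01,  4.18871239e+00,
       -3.43630767e-03, -9.03719659e-07]), 'position': array([ 230.52606067, -580.7770612 ,  403.87263453]), 'ee_rot': array([-1.87722010e-01,  9.82221855e-01,  7.92502707e-04, -2.13373964e-04]), 'contact_force': array([-0.01821361, -0.02134018, -0.38669985]), 'wrist_torque': array([-0.03398589,  0.01854498, -0.06175188]), 'grasp_force': 0.0, 'gripper_width': 85.44884153758319}
```

View pics/top0.png

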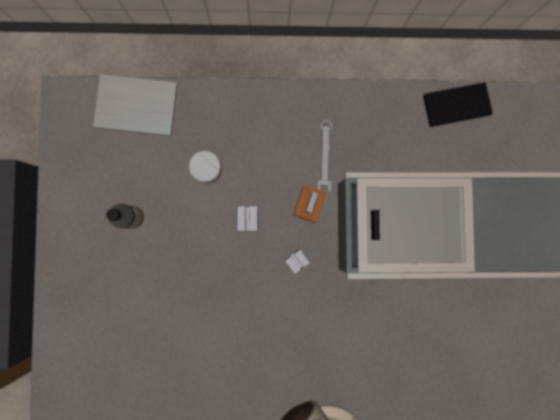

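View pics/side0.png

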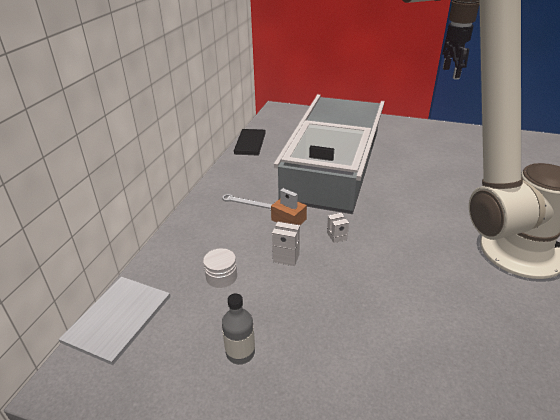

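The top picture shows the guard shut at (415,225) with its black handle at (376,224). The stand and gauge are at (310,203), a tall yoke at (247,218), a short yoke at (298,262), the wrench at (325,155), the piston at (204,167) and the bottle at (123,216). The side picture shows the same two yokes, both standing upright. I'll take enlarged crops next.

Run:
```python
import cv2,numpy as np
t=cv2.imread("pics/top0.png"); s=cv2.imread("pics/side0.png")
a=cv2.resize(t[170:290,225:385],(800,600),interpolation=cv2.INTER_CUBIC)  #x5
cv2.imwrite("pics/topc.png",a)
b=cv2.resize(s[180:270,260:380],(800,600),interpolation=cv2.INTER_CUBIC)
cv2.imwrite("pics/sidec.png",b)
```

```text
(no output)
```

View pics/topc.png

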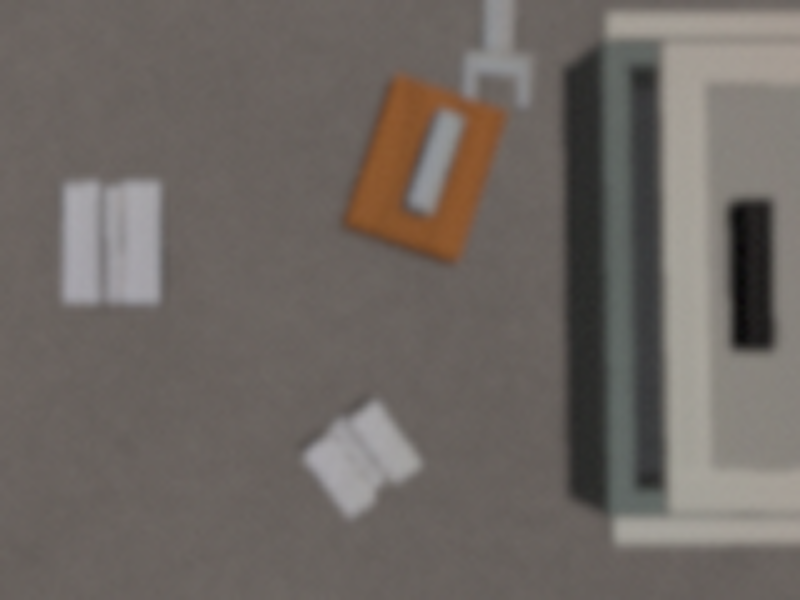

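View pics/sidec.png

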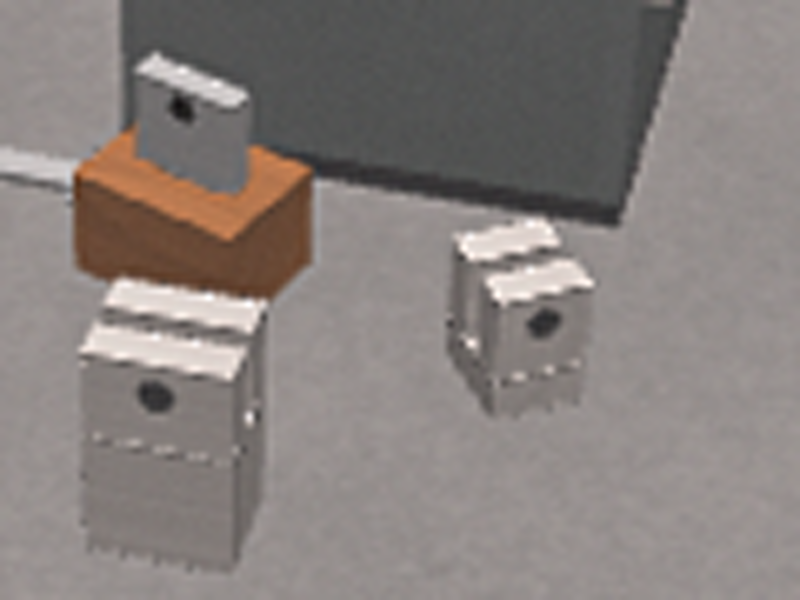

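The top crop shows the tall yoke's top at (62–162,180–303), the short yoke at about (362,458), the gauge top at (436,160) and the handle at (753,275). By prong length, 59 mm and 39 mm, these are yoke4 and yoke1. In the side crop both stand upright with their slots up.

```bash
cat > h.py <<'E'
from bench import arm
import cv2,numpy as np
from scipy.spatial.transform import Rotation as R
def ray(m,px,fish=False):
    K=m["intrinsics"];P=m["pose"];px=np.atleast_2d(np.float64(px))
    a=(px-K[:2,2])/K[0,0]
    if fish:
        r=np.linalg.norm(a,axis=1,keepdims=True)+1e-9
        d=np.c_[a/r*np.sin(r),np.cos(r)]
    else: d=np.c_[a,np.ones(len(a))]
    d=d*[1,-1,-1]
    return P[:3,3],d@P[:3,:3].T
def at_z(m,px,z,fish=False):
    o,d=ray(m,px,fish); return (o+d*((z-o[2])/d[:,2])[:,None])[:,:2]
def proj(m,X,fish=False):
    P=m["pose"];K=m["intrinsics"];c=(np.atleast_2d(X)-P[:3,3])@P[:3,:3]*[1,-1,-1]
    if fish:
        n=np.linalg.norm(c[:,:2],axis=1,keepdims=True);a=c[:,:2]/n*np.arctan2(n,c[:,2:])
    else: a=c[:,:2]/c[:,2:]
    return a*K[0,0]+K[:2,2]
def rect(mask,m,z,fish=False):
    c,_=cv2.findContours(mask.astype(np.uint8),0,cv2.CHAIN_APPROX_NONE);c=max(c,key=cv2.contourArea)
    w=at_z(m,c[:,0].astype(float),z,fish)
    return cv2.minAreaRect(w.astype(np.float32))
def to_tool(x,y,z,yaw):
    """travel & dr for grasp point at x,y,z world, fingers closing along direction yaw (mod pi), pointing down"""
    s=arm.read_state();q=R.from_quat(s["ee_rot"])
    best=None
    for k in(-1,0,1,2):
        a=yaw+k*np.pi
        Y=np.array([np.cos(a),np.sin(a),0]);Z=np.array([0,0,-1.]);X=np.cross(Y,Z)
        T=R.from_matrix(np.c_[X,Y,Z]);dr=(q.inv()*T).as_rotvec()
        if best is None or np.linalg.norm(dr)<np.linalg.norm(best): best=dr
    t=q.inv().apply(np.array([x,y,z+155])-s["position"])
    return t.round(1),best.round(4),s["joints"].round(2)
E
python3 - <<'E'
from h import *
m=arm.camera_model("top");im=cv2.imread("pics/top0.png").astype(int)
B,G,Rr=im[...,0],im[...,1],im[...,2]
def box(mk,u0,u1,v0,v1):
    o=np.zeros_like(mk);o[v0:v1,u0:u1]=mk[v0:v1,u0:u1];return o
print("stand",rect(box(Rr-B>50,285,335,180,230),m,50))
br=im.min(2)>140
for n,b,z in(("y4",(230,265,200,240),96),("y1",(280,315,245,280),60),("g",(304,318,188,216),80)):
    k=box(br,*b);k=cv2.morphologyEx(k.astype(np.uint8),cv2.MORPH_CLOSE,np.ones((5,5)));print(n,rect(k,m,z))
print("handle",rect(box(im.max(2)<50,366,390,200,245),m,168))
# cabinet corners by eye; rails
for u in(350,360,400,450,500,550):
    col=im[160:290,u,2]-im[160:290,u,0]; print(u,np.where(col>15)[0][[0,-1]]+160,im[170:185,u,2])
print(im[225,335:372])
E
```

```text
stand ((610.44384765625, 48.60535430908203), (60.34358215332031, 80.58551025390625), 71.4375)
y4 ((572.0328369140625, 203.68161010742188), (55.21393585205078, 43.162109375), 0.323956161737442)
y1 ((465.773193359375, 81.34379577636719), (38.813873291015625, 43.478145599365234), 37.12804412841797)
g ((611.3897705078125, 46.46778106689453), (6.199216842651367, 41.97737503051758), 71.51029205322266)
handle ((554.8948364257812, -86.84358215332031), (60.864681243896484, 15.868947982788086), 0.23696789145469666)Traceback (most recent call last):
  File "<stdin>", line 13, in <module>
IndexError: index 0 is out of bounds for axis 0 with size 0
```

Run:
```python
from h import *
print(to_tool(555,-87,300,np.pi/2))
m=arm.camera_model("top");im=cv2.imread("pics/top0.png").astype(int)
d=im[...,2]-im[...,0]
for u in(355,400,450,500,550):
    v=np.arange(160,290);w=np.clip(d[160:290,u],0,None);t=v<200;b=v>255
    print(u,d[168:182,u],d[268:284,u])
```

```text
(array([-483.7,  339.4,  -50.6]), array([ 0.0016, -0.0004,  0.3777]), array([-0.93,  0.39,  0.01, -0.  , -1.19, -0.26]))
355 [10 10  9 10 14 14 14 13 14 11  6  2  1  2] [-3 -3 -3 -2  1  6  9  9  9 11 10 11 10 10 10 10]
400 [ 9 11 11 12 16 18 19 20 19 18 18 20 19 20] [17 17 18 17 14 13 16 16 17 15 14 11 10 11 10 10]
450 [10 10 11 12 15 19 19 20 19 17 17 19 20 20] [19 19 18 16 17 17 19 20 19 17 14 10 10 11 10 10]
500 [10 11 10 13 16 19 20 20 17 14  7  3  2  3] [ 2  3  2  8 14 18 19 21 19 16 12 10 10 11 10 11]
550 [11 10 10 12 15 18 17 18 17 11  6  3  3  2] [ 2  3  5 10 15 18 18 20 18 15 12 11 11 11 10 11]
```

Run:
```python
from h import *
m=arm.camera_model("top")
for z in(122,132):
    p=at_z(m,[[355,171.7],[550,171.7],[355,278.5],[550,278.5]],z);print(p.round(1), p[:2].mean(0)/2+p[2:].mean(0)/2)
print(at_z(m,[[346,180]],122),at_z(m,[[346,272]],122))
```

```text
[[ 680.7  -52.3]
 [ 683.7 -522.2]
 [ 429.4  -50.5]
 [ 429.5 -514. ]] [ 555.8258793  -284.74053508]
[[ 679.3  -50.3]
 [ 682.3 -515.8]
 [ 430.4  -48.6]
 [ 430.5 -507.7]] [ 555.62708045 -280.58841722]
[[660.77217273 -30.72955919]] [[444.50192325 -29.48771925]]
```

{"fn": "move_arm", "kwargs": {
  "fingers": [60,60,60,60,60,60,60,60,60,60],
  "travel": [
    [-484,339,-51],
    [-484,339,-51],
    [-484,339,-51],
    [-484,339,-51],
    [-484,339,-51],
    [-484,339,-51],
    [-484,339,-51],
    [-484,339,-51],
    [-484,339,-51],
    [-484,339,-51]
  ],
  "dr": [
    [0,0,0.378],
    [0,0,0.378],
    [0,0,0.378],
    [0,0,0.378],
    [0,0,0.378],
    [0,0,0.378],
    [0,0,0.378],
    [0,0,0.378],
    [0,0,0.378],
    [0,0,0.378]
  ]
}}

```text
clock: 1.15
position: [502.0, -167.4, 447.4]
ee_rot: [-0.0, 1.0, 0.0, -0.0]
contact_force: [0.8, -1.0, 0.8]
gripper_width: 59.8
grasp_force: 0.0
```

{"fn": "move_arm", "kwargs": {
  "fingers": [60,60,60],
  "travel": [
    [-35,60,0],
    [-35,60,0],
    [-35,60,0]
  ],
  "dr": [
    [0,0,0],
    [0,0,0],
    [0,0,0]
  ]
}}

```text
clock: 1.45
position: [537.6, -107.0, 446.5]
ee_rot: [-0.002, 1.0, 0.0, -0.0]
contact_force: [-0.5, 0.2, -0.7]
gripper_width: 59.9
grasp_force: 0.0
```

Run:
```python
from h import *
im=arm.get_image("wrist");cv2.imwrite("pics/w1.png",im[:,:,::-1])
s=arm.read_state();print(s["position"],s["ee_rot"],s["contact_force"])
m=arm.camera_model("wrist");print(m["pose"][:3,3])
print(proj(m,[[590,-87,168],[520,-87,168],[555,-87,168]],True))
```

```text
[ 536.82953245 -108.28813303  446.61993406] [-1.06070343e-03  9.99999228e-01  2.35986103e-05 -6.47217369e-04] [-0.21272285 -0.01682889  1.08551285]
[ 452.98161311 -108.78220667  416.40646954]
[[301.23351051 265.69618822]
 [303.83755469 187.64502904]
 [302.59842294 228.57606346]]
```

View pics/w1.png

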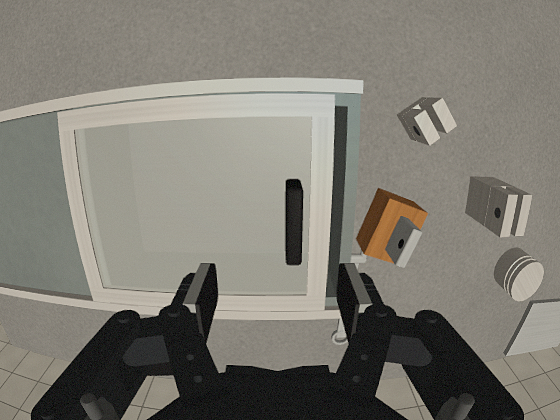

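The wrist picture shows the handle's top at about (294,181–264). It also shows both yokes standing, at about (425,120) and (500,205), and the stand with its gauge. I'll triangulate from all three cameras.

Run:
```python
from h import *
t=cv2.imread("pics/top0.png").astype(int);w=cv2.imread("pics/w1.png").astype(int);s=cv2.imread("pics/side0.png").astype(int)
print("top",t[225,366:388].mean(1).round());print("topcol",t[200:250,377].mean(1).round())
print("w",w[222,278:310].mean(1).round());print("wcol",w[172:190,294].mean(1).round(),w[256:272,294].mean(1).round())
k=(s.max(2)<60);o=k*0;o[140:170,300:340]=k[140:170,300:340]
c,_=cv2.findContours(o.astype(np.uint8),0,2);c=max(c,key=cv2.contourArea);print(cv2.boundingRect(c),cv2.approxPolyDP(c,2,True)[:,0])
ms=arm.camera_model("side")
for y in(-87,-94):
  print(y,[proj(ms,[[555+a,y+b,z] for a in(-35,35) for b in(-7,7)]).round(1).tolist() for z in(132,168)])
mt=arm.camera_model("top")
print([proj(mt,[[555,-87+b,z] for b in(-7,7)]).round(1).tolist() for z in(132,168)])
```

```text
top [150. 138. 130. 117.  93.  54.  20.  14.  22.  33.  32.  31.  44.  80.
 114. 127. 130. 130. 129. 129. 128. 129.]
topcol [128. 129. 129. 129. 129. 129. 128. 128. 121.  97.  61.  38.  33.  31.
  33.  30.  31.  32.  34.  31.  31.  29.  29.  30.  28.  31.  27.  30.
  28.  30.  29.  28.  29.  31.  28.  29.  28.  27.  33.  58.  95. 120.
 129. 131. 131. 130. 130. 130. 130. 130.]
w [159. 162. 157. 163. 162. 164. 151.  85.   6.  18.  11.  34.  35.  28.
  34.  32.  40.  33.  40.  35.  41.  36.  33.  17.  80. 158. 166. 159.
 160. 157. 156. 166.]
wcol [166. 167. 168. 164. 165. 173. 148.  29.  20.   6.  13.   5.  20.   4.
  20.  15.  19.  30.] [ 30.  27.  35.  35.  40.  29.  32.  31.  41. 117. 164. 155. 153. 153.
 156. 152.]
(309, 146, 25, 14) [[310 146]
 [309 156]
 [332 159]
 [332 148]]
-87 [[[333.0, 159.6], [331.9, 162.0], [309.3, 156.2], [308.0, 158.5]], [[333.7, 148.5], [332.6, 150.8], [309.6, 145.2], [308.3, 147.4]]]
-94 [[[333.5, 158.5], [332.5, 160.8], [309.9, 155.1], [308.6, 157.3]], [[334.2, 147.3], [333.2, 149.6], [310.2, 144.0], [309.0, 146.3]]]
[[[374.0, 224.7], [368.0, 224.7]], [[377.8, 224.4], [371.6, 224.4]]]
```

{"fn": "move_arm", "kwargs": {
  "fingers": [60,60,60,60,60,60,10,10,10,10],
  "travel": [
    [-18,16,0],
    [-18,16,50],
    [-18,16,100],
    [-18,16,136],
    [-18,16,136],
    [-18,16,136],
    [-18,16,136],
    [-18,16,136],
    [-18,16,136],
    [-18,16,136]
  ],
  "dr": [
    [0,0,0],
    [0,0,0],
    [0,0,0],
    [0,0,0],
    [0,0,0],
    [0,0,0],
    [0,0,0],
    [0,0,0],
    [0,0,0],
    [0,0,0]
  ]
}}

```text
clock: 2.5
position: [554.7, -93.4, 313.1]
ee_rot: [-0.001, 1.0, -0.0, 0.001]
contact_force: [-1.3, 0.8, 5.9]
gripper_width: 12.8
grasp_force: 59.3
```

{"fn": "move_arm", "kwargs": {
  "fingers": [10,10,10],
  "travel": [
    [0,0,0],
    [0,0,0],
    [0,0,0]
  ],
  "dr": [
    [0,0,0],
    [0,0,0],
    [0,0,0]
  ]
}}

```text
clock: 2.8
position: [554.8, -93.3, 313.1]
ee_rot: [-0.001, 1.0, -0.0, 0.001]
contact_force: [-1.9, 0.5, 5.9]
gripper_width: 13.1
grasp_force: 59.4
```

{"fn": "move_arm", "kwargs": {
  "fingers": [10,10,10,10,10,10,10,10,10,10],
  "travel": [
    [0,-15,0],
    [0,-40,0],
    [0,-70,0],
    [0,-100,0],
    [0,-130,0],
    [0,-160,0],
    [0,-190,0],
    [0,-215,0],
    [0,-235,0],
    [0,-248,0]
  ],
  "dr": [
    [0,0,0],
    [0,0,0],
    [0,0,0],
    [0,0,0],
    [0,0,0],
    [0,0,0],
    [0,0,0],
    [0,0,0],
    [0,0,0],
    [0,0,0]
  ]
}}

```text
clock: 3.8
position: [556.5, -328.6, 313.0]
ee_rot: [0.0, 1.0, 0.014, 0.001]
contact_force: [3.9, 101.7, 39.4]
gripper_width: 12.9
grasp_force: 80.7
```

{"fn": "move_arm", "kwargs": {
  "fingers": [10,10,10,40,40,40],
  "travel": [
    [0,0,0],
    [0,0,0],
    [0,0,0],
    [0,0,0],
    [0,0,0],
    [0,0,0]
  ],
  "dr": [
    [0,0,0],
    [0,0,0],
    [0,0,0],
    [0,0,0],
    [0,0,0],
    [0,0,0]
  ]
}}

```text
clock: 4.4
position: [556.1, -337.1, 311.5]
ee_rot: [-0.001, 1.0, 0.003, 0.002]
contact_force: [5.0, 16.2, 3.6]
gripper_width: 39.9
grasp_force: 8.3
```

Run:
```python
from h import *
im=arm.get_image("top");cv2.imwrite("pics/t2.png",im[:,:,::-1]);cv2.imwrite("pics/t2c.png",cv2.resize(im[140:300,230:560,::-1],(800,388)))
s=arm.read_state();print(s["position"],s["ee_rot"],s["contact_force"],s["wrist_torque"])
```

```text
[ 556.04689434 -337.1236554   311.5291544 ] [-8.28776408e-04  9.99994147e-01  2.84061100e-03  1.71737368e-03] [ 4.51458531 16.40621769  4.5747444 ] [ 4.71378631 -1.11547526  0.00581306]
```

View pics/t2c.png

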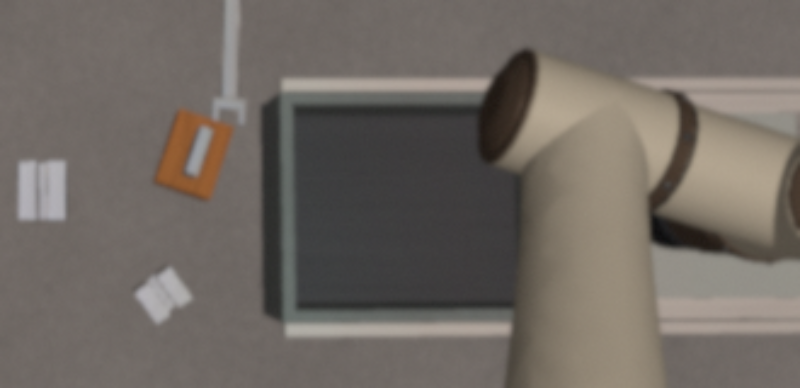

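The top crop shows the guard fully open, the cabinet floor bare, and both yokes and the stand unmoved. I'll lift off now.

{"fn": "move_arm", "kwargs": {
  "fingers": [40,40,40,40,85,85],
  "travel": [
    [0,0,0],
    [0,0,-20],
    [0,0,-60],
    [0,0,-110],
    [0,0,-110],
    [0,0,-110]
  ],
  "dr": [
    [0,0,0],
    [0,0,0],
    [0,0,0],
    [0,0,0],
    [0,0,0],
    [0,0,0]
  ]
}}

```text
clock: 5.05
position: [554.3, -341.2, 423.2]
ee_rot: [0.0, 1.0, -0.0, 0.002]
contact_force: [-0.3, 0.7, -0.8]
gripper_width: 67.8
grasp_force: 0.0
```

Run:
```python
from h import *
im=arm.get_image("wrist");cv2.imwrite("pics/w3.png",im[:,:,::-1])
s=arm.read_state();print(s["position"],s["ee_rot"],s["contact_force"],s["joints"])
m=arm.camera_model("wrist");print(m["pose"][:3,3])
print(proj(m,[[590,-343,168],[520,-343,168],[555,-343,168]],True))
w=cv2.imread("pics/w3.png").mean(2);print(w[222,240:320].round())
print(to_tool(466,81,170,np.deg2rad(127)))
```

```text
[ 554.1008668  -341.16560976  421.25076133] [2.30439058e-04 9.99999888e-01 3.24451584e-04 2.56785525e-04] [ 0.51102361  0.6079929  -0.14853048] [-3.03927200e-01  4.19045539e-01  1.03375339e-01 -8.13039283e-04
 -1.25483021e+00 -1.26707748e+00]
[ 470.30343934 -341.4267738   390.90467136]
[[274.40015986 261.47432619]
 [274.14149366 172.55672039]
 [274.2610255  219.30461927]]
[174. 176. 174. 177. 176. 175. 177. 175. 177. 177. 176. 176. 177. 177.
 178. 178. 178. 177. 179. 176. 179. 178. 177. 175. 176. 176. 177. 177.
 175. 177. 177. 178. 177. 177. 176. 176. 179. 177. 179. 180. 178. 177.
 178. 179. 180. 180. 176. 178. 176. 184. 168. 104.   0.  21.  31.  40.
  40.  34.  38.  38.  42.  39.  38.  44.  36.  44.  39.  43.  34.  34.
   0. 184. 185. 181. 179. 181. 171. 163. 195. 197.]
(array([ 88.3, 422.1,  96.5]), array([ 5.000e-04,  7.000e-04, -6.462e-01]), array([-0.3 ,  0.42,  0.1 , -0.  , -1.25, -1.27]))
```

{"fn": "move_arm", "kwargs": {
  "fingers": [85,85,85,85,85,85,85,85,85,85],
  "travel": [
    [88,422,66],
    [88,422,66],
    [88,422,66],
    [88,422,66],
    [88,422,66],
    [88,422,66],
    [88,422,66],
    [88,422,66],
    [88,422,66],
    [88,422,66]
  ],
  "dr": [
    [0,0,-0.646],
    [0,0,-0.646],
    [0,0,-0.646],
    [0,0,-0.646],
    [0,0,-0.646],
    [0,0,-0.646],
    [0,0,-0.646],
    [0,0,-0.646],
    [0,0,-0.646],
    [0,0,-0.646]
  ]
}}

```text
clock: 6.1
position: [465.2, 83.5, 353.3]
ee_rot: [-0.32, 0.947, -0.0, -0.002]
contact_force: [1.0, 0.0, 0.3]
gripper_width: 84.9
grasp_force: 0.0
```

{"fn": "move_arm", "kwargs": {
  "fingers": [85,85],
  "travel": [
    [0,0,0],
    [0,0,0]
  ],
  "dr": [
    [0,0,0],
    [0,0,0]
  ]
}}

```text
clock: 6.3
position: [466.4, 80.0, 354.7]
ee_rot: [-0.317, 0.948, -0.0, -0.001]
contact_force: [0.6, -1.0, 0.3]
gripper_width: 85.2
grasp_force: 0.0
```

```bash
cat >> h.py <<'E'
def wr():
    m=arm.camera_model("wrist");s=arm.read_state();im=arm.get_image("wrist");return m,s,im
E
python3 - <<'E'
from h import *
m,s,im=wr();cv2.imwrite("pics/w4.png",im[:,:,::-1])
print(s["position"],s["ee_rot"],s["contact_force"])
c,si=np.cos(np.deg2rad(37)),np.sin(np.deg2rad(37))
print(proj(m,[[466+c*a-si*b,81+si*a+c*b,60] for a in(-20,20) for b in(-23,23)],True).round(1))
print(to_tool(466,81,170,np.deg2rad(127)))
E
```

```text
[466.41635466  80.00150516 354.66532069] [-3.16924438e-01  9.48450495e-01 -1.55701685e-04 -7.30956052e-04] [ 0.64745024 -1.01891738  0.26094048]
[[250.5 179.4]
 [305.4 179.4]
 [251.7 223.9]
 [304.2 223.8]]
(array([-0.4,  1.3, 29.8]), array([ 0.0001, -0.001 , -0.0015]), array([ 0.51,  0.17, -0.43, -0.  , -0.97, -1.44]))
```

View pics/w4.png

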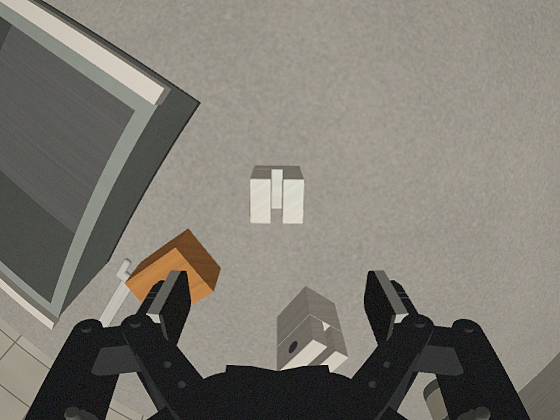

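The wrist picture shows yoke1's top face at (250–304,179–223), which matches the prediction to within a pixel. Descending to grip it.

{"fn": "move_arm", "kwargs": {
  "fingers": [85,85,85,85,85,30,30,30,30,30],
  "travel": [
    [0,1,45],
    [0,1,95],
    [0,1,135],
    [0,1,154],
    [0,1,154],
    [0,1,154],
    [0,1,154],
    [0,1,154],
    [0,1,154],
    [0,1,154]
  ],
  "dr": [
    [0,0,0],
    [0,0,0],
    [0,0,0],
    [0,0,0],
    [0,0,0],
    [0,0,0],
    [0,0,0],
    [0,0,0],
    [0,0,0],
    [0,0,0]
  ]
}}

```text
clock: 7.35
position: [466.7, 81.6, 203.1]
ee_rot: [-0.318, 0.948, 0.0, 0.002]
contact_force: [0.7, -1.1, 7.0]
gripper_width: 45.0
grasp_force: 62.5
```

{"fn": "move_arm", "kwargs": {
  "fingers": [30,30,30,30,30,30,30],
  "travel": [
    [0,0,0],
    [0,0,-40],
    [0,0,-90],
    [0,0,-140],
    [0,0,-150],
    [0,0,-150],
    [0,0,-150]
  ],
  "dr": [
    [0,0,0],
    [0,0,0],
    [0,0,0],
    [0,0,0],
    [0,0,0],
    [0,0,0],
    [0,0,0]
  ]
}}

```text
clock: 8.05
position: [464.9, 81.1, 349.8]
ee_rot: [-0.317, 0.948, 0.0, -0.001]
contact_force: [-0.6, 1.1, -2.7]
gripper_width: 44.9
grasp_force: 62.7
```

Run:
```python
from h import *
s=arm.read_state();print(s["position"],s["contact_force"],s["gripper_width"])
print(to_tool(555,-217,196,np.pi/2))
```

```text
[464.86796675  81.06251531 349.81023704] [-0.62370584  1.08657384 -2.69144244] 44.94573092945805
(array([ 107.2, -292.4,   -1.4]), array([ 6.000e-04, -2.900e-03,  6.451e-01]), array([ 0.52,  0.18, -0.44, -0.  , -0.96, -1.44]))
```

{"fn": "move_arm", "kwargs": {
  "fingers": [30,30,30,30,30,30,30,30,30,30],
  "travel": [
    [107,-292,-1],
    [107,-292,-1],
    [107,-292,-1],
    [107,-292,-1],
    [107,-292,-1],
    [107,-292,-1],
    [107,-292,-1],
    [107,-292,-1],
    [107,-292,-1],
    [107,-292,-1]
  ],
  "dr": [
    [0,0,0.645],
    [0,0,0.645],
    [0,0,0.645],
    [0,0,0.645],
    [0,0,0.645],
    [0,0,0.645],
    [0,0,0.645],
    [0,0,0.645],
    [0,0,0.645],
    [0,0,0.645]
  ]
}}

```text
clock: 9.05
position: [555.8, -214.9, 351.3]
ee_rot: [-0.001, 1.0, 0.0, -0.001]
contact_force: [0.3, 0.0, -1.8]
gripper_width: 44.6
grasp_force: 63.0
```

Run:
```python
from h import *
s=arm.read_state();print(s["position"],s["contact_force"],s["gripper_width"])
print(to_tool(555,-217,60,np.pi/2))
```

```text
[ 555.79210378 -214.88464074  351.25296212] [ 0.28052454  0.01338639 -1.80288679] 44.607744562494226
(array([  0.5,  -2.2, 136.3]), array([ 0.0007, -0.0022,  0.0023]), array([-0.1 ,  0.38, -0.14, -0.  , -1.05, -1.47]))
```

{"fn": "move_arm", "kwargs": {
  "fingers": [30,30,30,30,30,30,30],
  "travel": [
    [0,0,40],
    [0,0,85],
    [0,0,115],
    [0,0,130],
    [0,0,134],
    [0,0,136],
    [0,0,136]
  ],
  "dr": [
    [0,0,0],
    [0,0,0],
    [0,0,0],
    [0,0,0],
    [0,0,0],
    [0,0,0],
    [0,0,0]
  ]
}}

```text
clock: 9.75
position: [556.6, -215.6, 217.4]
ee_rot: [-0.001, 1.0, -0.0, 0.001]
contact_force: [-0.4, -0.4, -1.8]
gripper_width: 45.4
grasp_force: 63.0
```

{"fn": "move_arm", "kwargs": {
  "fingers": [30,30,30],
  "travel": [
    [0,0,1],
    [0,0,2],
    [0,0,3]
  ],
  "dr": [
    [0,0,0],
    [0,0,0],
    [0,0,0]
  ]
}}

```text
clock: 10.05
position: [556.5, -216.1, 215.1]
ee_rot: [-0.001, 1.0, -0.0, 0.001]
contact_force: [-3.3, 3.4, 11.1]
gripper_width: 45.0
grasp_force: 64.3
```

{"fn": "move_arm", "kwargs": {
  "fingers": [65,65,65,65,65,65,65,85,85],
  "travel": [
    [0,0,0],
    [0,0,0],
    [0,0,0],
    [0,0,-20],
    [0,0,-60],
    [0,0,-110],
    [0,0,-155],
    [0,0,-155],
    [0,0,-155]
  ],
  "dr": [
    [0,0,0],
    [0,0,0],
    [0,0,0],
    [0,0,0],
    [0,0,0],
    [0,0,0],
    [0,0,0],
    [0,0,0],
    [0,0,0]
  ]
}}

```text
clock: 10.95
position: [556.0, -216.2, 369.5]
ee_rot: [-0.0, 1.0, 0.0, 0.002]
contact_force: [0.0, -0.0, -0.7]
gripper_width: 84.9
grasp_force: 0.0
```

Run:
```python
from h import *
m,s,im=wr();cv2.imwrite("pics/w5.png",im[:,:,::-1]);print(s["position"],s["contact_force"])
print(proj(m,[[556.5+a,-216+b,72] for a in(-20,20) for b in(-23,-5,5,23)],True).round(1))
print(to_tool(572,204,210,np.pi/2))
```

```text
[ 555.96443042 -216.18931303  369.50512327] [ 0.02966247 -0.02882681 -0.66125365]
[[249.9 177.3]
 [271.2 177.2]
 [283.  177.2]
 [304.3 177.3]
 [251.  221.4]
 [271.4 221.5]
 [282.7 221.5]
 [303.1 221.5]]
(array([-16.5, 420.1,   3. ]), array([ 0.0008, -0.0006,  0.0003]), array([-0.1 ,  0.36, -0.12, -0.  , -1.09, -1.47]))
```

View pics/w5.png

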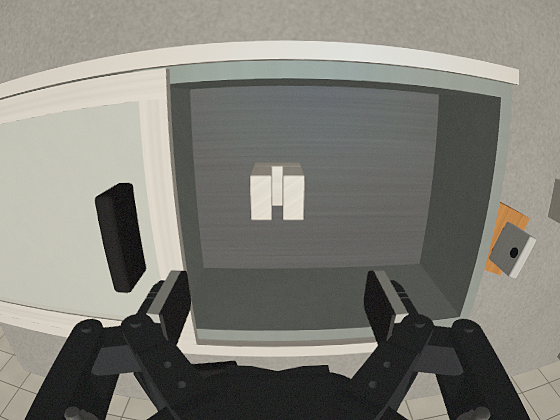

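The wrist picture shows yoke1 upright on the floor at (250–304,178–219), as predicted, with the guard's edge clear at u≈175. Next is yoke4.

{"fn": "move_arm", "kwargs": {
  "fingers": [85,85,85,85,85,85,85,85,85,85],
  "travel": [
    [-16,420,3],
    [-16,420,3],
    [-16,420,3],
    [-16,420,3],
    [-16,420,3],
    [-16,420,3],
    [-16,420,3],
    [-16,420,3],
    [-16,420,3],
    [-16,420,3]
  ],
  "dr": [
    [0,0,0],
    [0,0,0],
    [0,0,0],
    [0,0,0],
    [0,0,0],
    [0,0,0],
    [0,0,0],
    [0,0,0],
    [0,0,0],
    [0,0,0]
  ]
}}

```text
clock: 12.0
position: [571.5, 206.5, 362.7]
ee_rot: [-0.002, 1.0, -0.001, -0.002]
contact_force: [-0.8, -0.5, -0.2]
gripper_width: 85.0
grasp_force: 0.0
```

Run:
```python
from h import *
m,s,im=wr();cv2.imwrite("pics/w6.png",im[:,:,::-1]);print(s["position"],s["contact_force"])
k=(im.min(2)>195).astype(np.uint8);k[:150]=0;k[260:]=0;k[:,:200]=0;k[:,360:]=0
k=cv2.morphologyEx(k,cv2.MORPH_CLOSE,np.ones((15,15)));print(cv2.boundingRect(k),rect(k,m,96,True))
print(proj(m,[[572+a,204+b,96] for a in(-29,29) for b in(-23,23)],True).round(1))
print(to_tool(572,204,210,np.pi/2))
```

```text
[571.54641761 206.46927157 362.69928348] [-0.83789755 -0.4807713  -0.22984832]
(257, 168, 45, 79) ((541.5233154296875, 201.30177307128906), (16.520910263061523, 13.925350189208984), 65.21997833251953)
[[243.8 177.2]
 [305.3 177.5]
 [245.9 247.5]
 [302.9 247.8]]
(array([-0.5, -0.8, -2. ]), array([-0.0022, -0.0036,  0.0027]), array([ 0.61,  0.39, -0.1 , -0.  , -1.09, -2.18]))
```

View pics/w6.png

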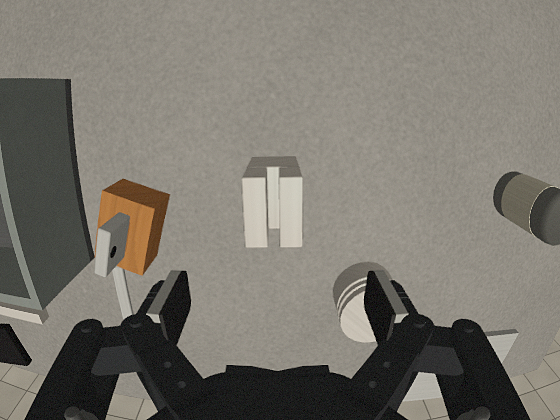

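The wrist picture shows yoke4's top at (243–302,178–247), as predicted. The fingers are clear of the piston at (365,300).

{"fn": "move_arm", "kwargs": {
  "fingers": [85,85,85,85,85,30,30,30,30,30],
  "travel": [
    [0,-1,45],
    [0,-1,90],
    [0,-1,120],
    [0,-1,133],
    [0,-1,133],
    [0,-1,133],
    [0,-1,133],
    [0,-1,133],
    [0,-1,133],
    [0,-1,133]
  ],
  "dr": [
    [0,0,0],
    [0,0,0],
    [0,0,0],
    [0,0,0],
    [0,0,0],
    [0,0,0],
    [0,0,0],
    [0,0,0],
    [0,0,0],
    [0,0,0]
  ]
}}

```text
clock: 13.05
position: [572.4, 202.9, 234.4]
ee_rot: [-0.001, 1.0, 0.001, 0.002]
contact_force: [0.4, -1.6, 6.4]
gripper_width: 45.4
grasp_force: 63.0
```

{"fn": "move_arm", "kwargs": {
  "fingers": [30,30,30,30,30,30,30],
  "travel": [
    [0,0,0],
    [0,0,-40],
    [0,0,-90],
    [0,0,-130],
    [0,0,-150],
    [0,0,-150],
    [0,0,-150]
  ],
  "dr": [
    [0,0,0],
    [0,0,0],
    [0,0,0],
    [0,0,0],
    [0,0,0],
    [0,0,0],
    [0,0,0]
  ]
}}

```text
clock: 13.75
position: [570.8, 202.6, 379.8]
ee_rot: [0.0, 1.0, -0.0, -0.002]
contact_force: [-0.8, 0.1, -8.2]
gripper_width: 45.3
grasp_force: 65.6
```

Run:
```python
from h import *
s=arm.read_state();print(s["position"],s["contact_force"],s["gripper_width"])
print(to_tool(555,-112,226,np.pi/2))
```

```text
[570.7521003  202.58278219 379.75085645] [-0.7801072   0.14211525 -8.16484537] 45.25082578240739
(array([  15.7, -314.6,   -1. ]), array([-0.0005, -0.0047, -0.0001]), array([ 0.61,  0.37, -0.08, -0.  , -1.13, -2.18]))
```

{"fn": "move_arm", "kwargs": {
  "fingers": [30,30,30,30,30,30,30,30,30],
  "travel": [
    [16,-315,-10],
    [16,-315,-10],
    [16,-315,-10],
    [16,-315,-10],
    [16,-315,-10],
    [16,-315,-10],
    [16,-315,-10],
    [16,-315,-10],
    [16,-315,-10]
  ],
  "dr": [
    [0,0,0],
    [0,0,0],
    [0,0,0],
    [0,0,0],
    [0,0,0],
    [0,0,0],
    [0,0,0],
    [0,0,0],
    [0,0,0]
  ]
}}

```text
clock: 14.65
position: [555.6, -112.2, 389.5]
ee_rot: [0.0, 1.0, 0.0, -0.002]
contact_force: [0.5, 1.2, -7.1]
gripper_width: 45.4
grasp_force: 66.6
```

Run:
```python
from h import *
arm.get_image("top")
s=arm.read_state();print(s["position"],s["contact_force"],s["gripper_width"])
print(to_tool(555,-112,91.5,np.pi/2))
```

```text
[ 555.83114639 -111.55888498  390.11590147] [ 0.55446361  0.93870328 -7.72805728] 45.385160128410405
(array([  0.3,  -0.5, 143.6]), array([ 0.0007, -0.0039,  0.0009]), array([ 0.09,  0.3 , -0.16, -0.  , -1.12, -1.66]))
```

{"fn": "move_arm", "kwargs": {
  "fingers": [30,30,30,30,30,30,30,30],
  "travel": [
    [0,0,40],
    [0,0,85],
    [0,0,120],
    [0,0,136],
    [0,0,140],
    [0,0,142],
    [0,0,143],
    [0,0,143]
  ],
  "dr": [
    [0,0,0],
    [0,0,0],
    [0,0,0],
    [0,0,0],
    [0,0,0],
    [0,0,0],
    [0,0,0],
    [0,0,0]
  ]
}}

```text
clock: 15.5
position: [556.6, -111.9, 250.5]
ee_rot: [-0.001, 1.0, 0.0, 0.001]
contact_force: [-0.0, 0.4, -7.0]
gripper_width: 45.2
grasp_force: 66.5
```

{"fn": "move_arm", "kwargs": {
  "fingers": [30,30,30,30],
  "travel": [
    [0,0,2],
    [0,0,3],
    [0,0,4],
    [0,0,4]
  ],
  "dr": [
    [0,0,0],
    [0,0,0],
    [0,0,0],
    [0,0,0]
  ]
}}

```text
clock: 15.9
position: [556.2, -112.2, 246.5]
ee_rot: [-0.001, 1.0, -0.0, 0.001]
contact_force: [-3.3, 1.4, 2.1]
gripper_width: 45.2
grasp_force: 67.4
```

Seated. I'll release, lift and look.

{"fn": "move_arm", "kwargs": {
  "fingers": [65,65,65,65,65,65,65,65],
  "travel": [
    [0,0,0],
    [0,0,0],
    [0,0,0],
    [0,0,-20],
    [0,0,-60],
    [0,0,-110],
    [0,0,-140],
    [0,0,-140]
  ],
  "dr": [
    [0,0,0],
    [0,0,0],
    [0,0,0],
    [0,0,0],
    [0,0,0],
    [0,0,0],
    [0,0,0],
    [0,0,0]
  ]
}}

```text
clock: 16.7
position: [557.2, -112.4, 391.4]
ee_rot: [-0.001, 1.0, -0.0, 0.006]
contact_force: [0.3, 0.4, 0.4]
gripper_width: 64.8
grasp_force: 0.0
```

Run:
```python
from h import *
m,s,im=wr();cv2.imwrite("pics/w7.png",im[:,:,::-1]);print(s["position"],s["contact_force"])
print(proj(m,[[556.2+a,-112+b,108] for a in(-29,29) for b in(-23,-5,5,23)],True).round(1))
print(proj(m,[[556.2+a,-216+b,72] for a in(-20,20) for b in(-23,-5,5,23)],True).round(1))
print(to_tool(611,47.5,240,np.deg2rad(71.4)))
```

```text
[ 557.18965404 -112.35183587  391.35573475] [0.32211808 0.4105712  0.39718862]
[[248.7 165.3]
 [271.5 165.2]
 [284.1 165.3]
 [306.8 165.4]
 [250.5 232.6]
 [271.7 232.7]
 [283.5 232.7]
 [304.7 232.7]]
[[144.8 168.8]
 [162.  168.2]
 [171.9 168. ]
 [190.1 167.5]
 [149.3 208.2]
 [166.  208.2]
 [175.6 208.2]
 [193.2 208.3]]
(array([-54.8, 159.7,  -6.4]), array([0.0013, 0.0067, 0.3255]), array([ 0.09,  0.3 , -0.16,  0.  , -1.1 , -1.66]))
```

View pics/w7.png

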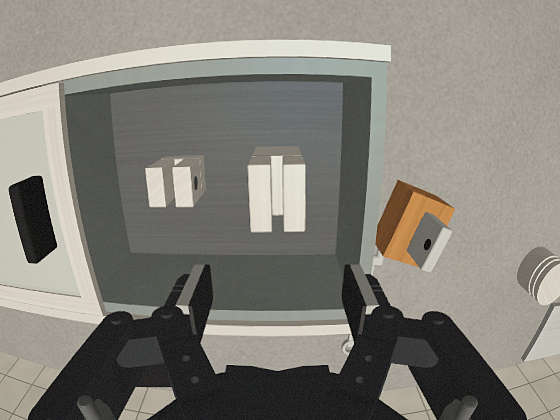

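The wrist picture shows both yokes upright in the cabinet: yoke4 at (248–305,163–232) and yoke1 at (146–194,168–206), as predicted. Next is the gauge at (430,245).

{"fn": "move_arm", "kwargs": {
  "fingers": [65,65,65,65,65,60,50],
  "travel": [
    [-54,161,40],
    [-54,161,40],
    [-54,161,40],
    [-54,161,40],
    [-54,161,40],
    [-54,161,40],
    [-54,161,40]
  ],
  "dr": [
    [0,0.003,0.325],
    [0,0.003,0.325],
    [0,0.003,0.325],
    [0,0.003,0.325],
    [0,0.003,0.325],
    [0,0.003,0.325],
    [0,0.003,0.325]
  ]
}}

```text
clock: 17.45
position: [609.6, 48.0, 344.7]
ee_rot: [0.162, 0.987, -0.0, -0.002]
contact_force: [0.1, -0.5, -0.1]
gripper_width: 50.1
grasp_force: 0.0
```

Run:
```python
from h import *
m,s,im=wr();cv2.imwrite("pics/w8.png",im[:,:,::-1]);print(s["position"],s["contact_force"])
y=np.deg2rad(-18.6);c,si=np.cos(y),np.sin(y)
f=lambda L,W,z:[[610.4+c*a-si*b,48.6+si*a+c*b,z] for a in(-L,L) for b in(-W,W)]
print(proj(m,f(25,7,96),True).round(1));print(proj(m,f(40,30,50),True).round(1))
I=im.astype(int);k=(I[...,0]-I[...,2]>45).astype(np.uint8);k[270:]=0
k=cv2.morphologyEx(k,cv2.MORPH_CLOSE,np.ones((25,25)));print(cv2.boundingRect(k))
```

```text
[609.62709839  48.03532499 344.72017861] [ 0.08375495 -0.50080751 -0.10315022]
[[268.5 189. ]
 [288.6 189. ]
 [269.1 253.5]
 [287.8 253.5]]
[[242.  157. ]
 [314.7 157. ]
 [244.9 245.5]
 [311.5 245.5]]
(240, 151, 73, 98)
```

View pics/w8.png

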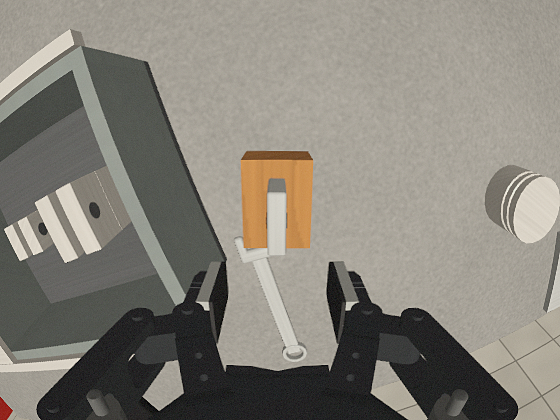

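The wrist picture shows the stand at (241–312,158–248) with the gauge's top at (268–286,191–254), centred between the fingers. The wrench head at (250,250) lies low, clear of the fingertips.

{"fn": "move_arm", "kwargs": {
  "fingers": [50,50,50,50,50,5,5,5,5,5],
  "travel": [
    [-1,0,40],
    [-1,0,80],
    [-1,0,103],
    [-1,0,110],
    [-1,0,110],
    [-1,0,110],
    [-1,0,110],
    [-1,0,110],
    [-1,0,110],
    [-1,0,110]
  ],
  "dr": [
    [0,0,0],
    [0,0,0],
    [0,0,0],
    [0,0,0],
    [0,0,0],
    [0,0,0],
    [0,0,0],
    [0,0,0],
    [0,0,0],
    [0,0,0]
  ]
}}

```text
clock: 18.5
position: [611.0, 48.6, 237.1]
ee_rot: [0.161, 0.987, 0.0, -0.0]
contact_force: [-1.5, -0.4, 6.6]
gripper_width: 13.4
grasp_force: 58.9
```

{"fn": "move_arm", "kwargs": {
  "fingers": [5,5,5],
  "travel": [
    [0,0,0],
    [0,0,0],
    [0,0,0]
  ],
  "dr": [
    [0,0,0],
    [0,0,0],
    [0,0,0]
  ]
}}

```text
clock: 18.8
position: [611.0, 48.7, 237.1]
ee_rot: [0.161, 0.987, 0.0, -0.0]
contact_force: [-0.9, -1.2, 5.6]
gripper_width: 13.4
grasp_force: 58.9
```

Run:
```python
from h import *
s=arm.read_state();print(s["position"],s["ee_rot"],s["contact_force"],s["gripper_width"])
```

```text
[611.0124689   48.65226492 237.05191569] [ 1.61084805e-01  9.86940512e-01  2.78743022e-04 -1.82988723e-04] [-0.85407902 -1.16146045  5.63370907] 13.447850429327245
```

{"fn": "move_arm", "kwargs": {
  "fingers": [5,5,5,5,5],
  "travel": [
    [0,0,-30],
    [0,0,-75],
    [0,0,-120],
    [0,0,-140],
    [0,0,-140]
  ],
  "dr": [
    [0,0,0],
    [0,0,0],
    [0,0,0],
    [0,0,0],
    [0,0,0]
  ]
}}

```text
clock: 19.3
position: [611.3, 48.7, 379.4]
ee_rot: [0.161, 0.987, 0.002, 0.002]
contact_force: [0.8, -0.1, -1.6]
gripper_width: 13.4
grasp_force: 58.8
```

Run:
```python
from h import *
im=arm.get_image("top");cv2.imwrite("pics/t9.png",im[:,:,::-1])
I=cv2.imread("pics/t9.png").astype(int);m=arm.camera_model("top")
print(proj(m,[[556,-216,72],[556,-112,108]]))
br=(I.min(2)>130)
for n,z,p in(("y1",72,(-216)),("y4",108,-112)):
    u,v=proj(m,[[556,p,z]])[0].astype(int);k=np.zeros(br.shape,np.uint8);k[v-22:v+22,u-22:u+22]=br[v-22:v+22,u-22:u+22]
    k=cv2.morphologyEx(k,cv2.MORPH_CLOSE,np.ones((5,5)))
    print(n,k.sum(),rect(k,m,z) if k.any() else None)
print(arm.read_state()["position"],to_tool(556.3,-216.1,222,np.pi/2))
```

```text
[[417.27384107 224.94751755]
 [379.10249521 224.53094078]]
y1 182 ((553.3648681640625, -200.32403564453125), (14.965531349182129, 34.760292053222656), 89.2171859741211)
y4 330 ((553.7353515625, -111.57333374023438), (54.869258880615234, 43.559871673583984), 0.22718653082847595)
[610.71575446  48.67465924 376.42135168] (array([ -32.8, -268.3,   -1.2]), array([ 0.0022, -0.0006, -0.3244]), array([ 0.34,  0.38, -0.07, -0.  , -1.12, -2.24]))
```

{"fn": "move_arm", "kwargs": {
  "fingers": [5,5,5,5,5,5,5,5],
  "travel": [
    [-33,-268,0],
    [-33,-268,0],
    [-33,-268,0],
    [-33,-268,0],
    [-33,-268,0],
    [-33,-268,0],
    [-33,-268,0],
    [-33,-268,0]
  ],
  "dr": [
    [0,0,-0.324],
    [0,0,-0.324],
    [0,0,-0.324],
    [0,0,-0.324],
    [0,0,-0.324],
    [0,0,-0.324],
    [0,0,-0.324],
    [0,0,-0.324]
  ]
}}

```text
clock: 20.15
position: [556.4, -216.2, 373.0]
ee_rot: [0.001, 1.0, 0.001, -0.003]
contact_force: [0.2, 0.5, -1.8]
gripper_width: 13.2
grasp_force: 59.1
```

Run:
```python
from h import *
m,s,im=wr();cv2.imwrite("pics/w10.png",im[:,:,::-1]);print(s["position"],s["contact_force"])
for x,y,L,z in((556.3,-216.1,20,72),(556.2,-112,29,108)):
  print(proj(m,[[x+a,y+b,z] for a in(-L,L) for b in(-23,-5,5,23)],True).round(1).tolist())
print(to_tool(556.3,-216.1,105,np.pi/2))
```

```text
[ 556.39352648 -216.22717596  373.03048623] [ 0.21749606  0.46050775 -1.84116422]
[[249.6, 179.0], [270.6, 178.9], [282.3, 178.8], [303.2, 178.9], [250.8, 222.6], [270.9, 222.6], [282.1, 222.5], [302.2, 222.5]]
[[381.9, 178.9], [403.2, 179.4], [414.5, 179.6], [434.1, 180.2], [374.8, 247.6], [394.9, 247.0], [405.6, 246.6], [424.3, 245.9]]
(array([ -0.2,  -0.7, 113.5]), array([ 0.0015, -0.0059, -0.0003]), array([-0.1 ,  0.36, -0.11, -0.  , -1.11, -1.47]))
```

View pics/w10.png

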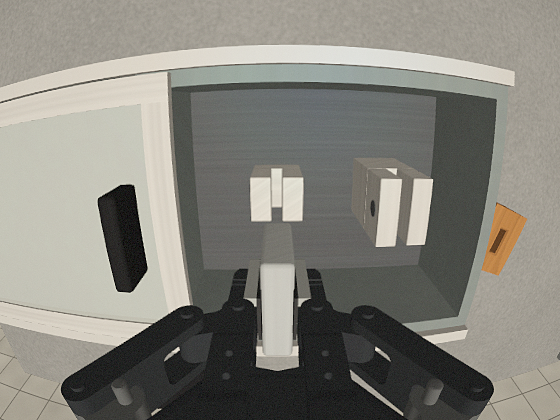

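The wrist picture shows yoke1's slot at u 271–283 and v 178–221, unmoved, with the gauge lined up above it. The yoke4 slot is at u 398–408. Inserting now.

{"fn": "move_arm", "kwargs": {
  "fingers": [5,5,5,5,5,5,5,5,5],
  "travel": [
    [0,0,40],
    [0,0,65],
    [0,0,75],
    [0,0,85],
    [0,0,95],
    [0,0,103],
    [0,0,108],
    [0,0,111],
    [0,0,111]
  ],
  "dr": [
    [0,0,0],
    [0,0,0],
    [0,0,0],
    [0,0,0],
    [0,0,0],
    [0,0,0],
    [0,0,0],
    [0,0,0],
    [0,0,0]
  ]
}}

```text
clock: 21.1
position: [556.5, -216.0, 264.2]
ee_rot: [0.0, 1.0, 0.0, -0.002]
contact_force: [-0.9, -0.2, -0.3]
gripper_width: 13.1
grasp_force: 59.1
```

{"fn": "move_arm", "kwargs": {
  "fingers": [5,5,5,5,5],
  "travel": [
    [0,0,2],
    [0,0,4],
    [0,0,5],
    [0,0,6],
    [0,0,6]
  ],
  "dr": [
    [0,0,0],
    [0,0,0],
    [0,0,0],
    [0,0,0],
    [0,0,0]
  ]
}}

```text
clock: 21.6
position: [556.6, -216.0, 259.1]
ee_rot: [-0.0, 1.0, 0.0, -0.001]
contact_force: [-1.2, 1.2, 5.3]
gripper_width: 13.1
grasp_force: 59.8
```

{"fn": "move_arm", "kwargs": {
  "fingers": [5,5,5,5,5,5,5,5,5,5],
  "travel": [
    [0,0,1],
    [0,0,1],
    [0,0,1],
    [0,0,1],
    [0,0,1],
    [0,0,1],
    [0,0,1],
    [0,0,1],
    [0,0,1],
    [0,0,1]
  ],
  "dr": [
    [0,0,0],
    [0,0,0],
    [0,0,0],
    [0,0,0],
    [0,0,0],
    [0,0,0],
    [0,0,0],
    [0,0,0],
    [0,0,0],
    [0,0,0]
  ]
}}

```text
clock: 22.6
position: [556.6, -216.0, 259.1]
ee_rot: [-0.0, 1.0, -0.0, -0.001]
contact_force: [-3.6, 1.7, 8.7]
gripper_width: 13.3
grasp_force: 60.6
```

{"fn": "move_arm", "kwargs": {
  "fingers": [5,5,5,5,5,5],
  "travel": [
    [0,0,0],
    [0,0,-20],
    [0,0,-45],
    [0,0,-85],
    [0,0,-110],
    [0,0,-110]
  ],
  "dr": [
    [0,0,0],
    [0,0,0],
    [0,0,0],
    [0,0,0],
    [0,0,0],
    [0,0,0]
  ]
}}

```text
clock: 23.2
position: [557.7, -216.3, 371.8]
ee_rot: [-0.0, 1.0, -0.001, 0.003]
contact_force: [-0.0, 0.5, -0.7]
gripper_width: 13.5
grasp_force: 59.1
```

Run:
```python
from h import *
arm.get_image("top")
print(arm.read_state()["position"],arm.read_state()["gripper_width"],to_tool(556.2,-112.1,220,np.pi/2))
```

```text
[ 557.03087818 -216.02365206  368.98569544] 13.18859175809553 (array([  0.9, 103.9,  -6. ]), array([ 0.0002,  0.0016, -0.0004]), array([-0.1 ,  0.36, -0.12, -0.  , -1.09, -1.47]))
```

{"fn": "move_arm", "kwargs": {
  "fingers": [5,5,5,5,5],
  "travel": [
    [1,104,-6],
    [1,104,-6],
    [1,104,-6],
    [1,104,-6],
    [1,104,-6]
  ],
  "dr": [
    [0,0,0],
    [0,0,0],
    [0,0,0],
    [0,0,0],
    [0,0,0]
  ]
}}

```text
clock: 23.75
position: [555.7, -112.3, 372.1]
ee_rot: [0.0, 1.0, 0.0, -0.003]
contact_force: [0.2, -0.6, -1.2]
gripper_width: 13.2
grasp_force: 59.2
```

Run:
```python
from h import *
m,s,im=wr();cv2.imwrite("pics/w11.png",im[:,:,::-1]);print(s["position"],s["contact_force"])
for x,y,L,z in((556.3,-216.1,20,72),(556.2,-112,29,108)):
  print(proj(m,[[x+a,y+b,z] for a in(-L,L) for b in(-23,-5,5,23)],True).round(1).tolist())
g=im.mean(2);print(g[200,235:320].round().astype(int));print(g[225,235:320].round().astype(int))
print(to_tool(556.2,-112.1,146,np.pi/2))
```

```text
[ 555.72015752 -112.30636709  372.09322486] [ 0.2341527  -0.59992701 -1.18746866]
[[137.3, 181.2], [155.2, 180.8], [165.5, 180.6], [184.6, 180.2], [142.5, 222.4], [159.9, 222.6], [169.8, 222.7], [188.3, 222.9]]
[[246.2, 178.8], [270.5, 178.7], [284.0, 178.7], [308.2, 178.8], [248.4, 249.7], [270.9, 249.8], [283.5, 249.8], [305.9, 249.7]]
[106 102 102 103 103 103 105 104 106 100  89 183 219 215 216 217 213 217
 216 217 216 217 218 219 220 217 219 221 220 219 217 215 219 218 160 125
 204 221 217 216 219 218 214 214 214 222 226 168 169 213 218 220 217 219
 218 217 217 216 217 219 219 219 222 221 222 220 220 220 217 218 225 169
 103 102 103 104 106 106 106 107 102 105 106 102 101]
[103 101 106 102 101 102 102  99 104 104  98  87 181 216 215 214 215 216
 217 214 215 214 216 217 216 219 219 222 227 180  95 103 110 115 114 112
 111 113 115 112 112 116 116 115 112 114 116 113 111 119 115 112 111 112
 103 180 217 216 216 216 217 218 219 221 219 219 217 216 215 219 220 144
  86  99 104 104 101 104 103 102 101 103 100 102 105]
(array([-0.8,  0.6, 71.3]), array([ 0.0004, -0.0049, -0.0012]), array([ 0.09,  0.31, -0.18, -0.  , -1.08, -1.66]))
```

{"fn": "move_arm", "kwargs": {
  "fingers": [5,5,5,5,5,5,5,5],
  "travel": [
    [0,0,25],
    [0,0,37],
    [0,0,47],
    [0,0,57],
    [0,0,66],
    [0,0,71],
    [0,0,75],
    [0,0,75]
  ],
  "dr": [
    [0,0,0],
    [0,0,0],
    [0,0,0],
    [0,0,0],
    [0,0,0],
    [0,0,0],
    [0,0,0],
    [0,0,0]
  ]
}}

```text
clock: 24.6
position: [555.6, -111.9, 298.0]
ee_rot: [0.0, 1.0, 0.0, -0.002]
contact_force: [-0.3, -0.7, -1.6]
gripper_width: 13.3
grasp_force: 59.3
```

{"fn": "move_arm", "kwargs": {
  "fingers": [5,5,5,5,5],
  "travel": [
    [0,0,2],
    [0,0,3],
    [0,0,4],
    [0,0,4],
    [0,0,4]
  ],
  "dr": [
    [0,0,0],
    [0,0,0],
    [0,0,0],
    [0,0,0],
    [0,0,0]
  ]
}}

```text
clock: 25.1
position: [555.7, -111.9, 295.1]
ee_rot: [-0.0, 1.0, 0.0, -0.001]
contact_force: [-1.5, 0.7, 3.2]
gripper_width: 12.9
grasp_force: 60.0
```

{"fn": "move_arm", "kwargs": {
  "fingers": [5,5,5,5,5,5,5,5,5,5],
  "travel": [
    [0,0,1],
    [0,0,1],
    [0,0,1],
    [0,0,1],
    [0,0,1],
    [0,0,1],
    [0,0,1],
    [0,0,1],
    [0,0,1],
    [0,0,1]
  ],
  "dr": [
    [0,0,0],
    [0,0,0],
    [0,0,0],
    [0,0,0],
    [0,0,0],
    [0,0,0],
    [0,0,0],
    [0,0,0],
    [0,0,0],
    [0,0,0]
  ]
}}

```text
clock: 26.1
position: [555.8, -111.9, 295.1]
ee_rot: [-0.0, 1.0, 0.0, -0.001]
contact_force: [-2.8, 1.6, 8.7]
gripper_width: 13.0
grasp_force: 60.9
```

Both yokes are gauged. I'll return the gauge to its stand.

{"fn": "move_arm", "kwargs": {
  "fingers": [5,5,5,5,5,5],
  "travel": [
    [0,0,-15],
    [0,0,-35],
    [0,0,-60],
    [0,0,-80],
    [0,0,-80],
    [0,0,-80]
  ],
  "dr": [
    [0,0,0],
    [0,0,0],
    [0,0,0],
    [0,0,0],
    [0,0,0],
    [0,0,0]
  ]
}}

```text
clock: 26.7
position: [555.6, -112.0, 372.7]
ee_rot: [0.0, 1.0, 0.001, -0.002]
contact_force: [-0.2, 0.1, -2.2]
gripper_width: 13.5
grasp_force: 59.4
```

Run:
```python
from h import *
im=arm.get_image("top");cv2.imwrite("pics/t12.png",im[:,:,::-1]);I=im.astype(int);m=arm.camera_model("top")
k=(I[...,0]-I[...,2]>50);k[:175]=0;k[235:]=0;k[:,:280]=0;k[:,340:]=0
k=cv2.morphologyEx(k.astype(np.uint8),cv2.MORPH_CLOSE,np.ones((9,9)));print(rect(k,m,50))
w=2*np.arctan2(.98694,.161085);print(arm.read_state()["position"],to_tool(611,48.65,220,np.deg2rad(90)-0.0+ -2*np.arctan2(.161085,.98694)))
```

```text
((612.5475463867188, 47.858367919921875), (59.763301849365234, 76.15548706054688), 70.77505493164062)
[ 555.42629707 -112.01013054  371.94074953] (array([-55.4, 160.7,  -3.2]), array([ 2.000e-04, -5.200e-03,  3.229e-01]), array([ 0.09,  0.31, -0.19, -0.  , -1.08, -1.66]))
```

{"fn": "move_arm", "kwargs": {
  "fingers": [5,5,5,5,5,5,5],
  "travel": [
    [-55.5,160.7,0],
    [-55.5,160.7,0],
    [-55.5,160.7,0],
    [-55.5,160.7,0],
    [-55.5,160.7,0],
    [-55.5,160.7,0],
    [-55.5,160.7,0]
  ],
  "dr": [
    [0,-0.003,0.323],
    [0,-0.003,0.323],
    [0,-0.003,0.323],
    [0,-0.003,0.323],
    [0,-0.003,0.323],
    [0,-0.003,0.323],
    [0,-0.003,0.323]
  ]
}}

```text
clock: 27.45
position: [611.0, 47.9, 372.2]
ee_rot: [0.161, 0.987, -0.001, -0.001]
contact_force: [-0.1, 0.8, -0.5]
gripper_width: 13.3
grasp_force: 59.4
```

Run:
```python
from h import *
arm.get_image("top");print(arm.read_state()["position"],arm.read_state()["ee_rot"],to_tool(611,48.65,82,np.deg2rad(90)-2*np.arctan2(.161085,.98694)))
```

```text
[611.03893086  47.59570012 372.57211023] [ 1.61562050e-01  9.86862251e-01 -3.23852603e-04 -7.05337867e-04] (array([  0.2,   1.1, 135.6]), array([-0.0009, -0.0013, -0.001 ]), array([ 0.34,  0.39, -0.07, -0.  , -1.11, -2.24]))
```

{"fn": "move_arm", "kwargs": {
  "fingers": [5,5,5,5,5,5,5,5],
  "travel": [
    [0,1,40],
    [0,1,75],
    [0,1,90],
    [0,1,100],
    [0,1,108],
    [0,1,116],
    [0,1,124],
    [0,1,130]
  ],
  "dr": [
    [0,0,0],
    [0,0,0],
    [0,0,0],
    [0,0,0],
    [0,0,0],
    [0,0,0],
    [0,0,0],
    [0,0,0]
  ]
}}

```text
clock: 28.3
position: [611.7, 49.2, 243.2]
ee_rot: [0.161, 0.987, -0.0, 0.0]
contact_force: [-0.3, -2.2, 0.3]
gripper_width: 13.0
grasp_force: 59.7
```

{"fn": "move_arm", "kwargs": {
  "fingers": [5,5,5,5],
  "travel": [
    [0,0,2],
    [0,0,4],
    [0,0,5],
    [0,0,5]
  ],
  "dr": [
    [0,0,0],
    [0,0,0],
    [0,0,0],
    [0,0,0]
  ]
}}

```text
clock: 28.7
position: [611.6, 49.3, 238.3]
ee_rot: [0.161, 0.987, -0.0, -0.0]
contact_force: [-0.7, -4.8, 0.4]
gripper_width: 13.2
grasp_force: 59.6
```

{"fn": "move_arm", "kwargs": {
  "fingers": [5,5,5,40,40,40,40,40],
  "travel": [
    [0,-0.7,1],
    [0,-0.7,1.5],
    [0,-0.7,1.5],
    [0,-0.7,1.5],
    [0,-0.7,1.5],
    [0,-0.7,1.5],
    [0,-0.7,-20],
    [0,-0.7,-60]
  ],
  "dr": [
    [0,0,0],
    [0,0,0],
    [0,0,0],
    [0,0,0],
    [0,0,0],
    [0,0,0],
    [0,0,0],
    [0,0,0]
  ]
}}

```text
clock: 29.5
position: [610.8, 49.1, 295.5]
ee_rot: [0.161, 0.987, -0.001, -0.003]
contact_force: [0.9, 0.8, -0.5]
gripper_width: 40.2
grasp_force: 0.0
```

{"fn": "move_arm", "kwargs": {
  "fingers": [50,50,50],
  "travel": [
    [0,0,-50],
    [0,0,-70],
    [0,0,-70]
  ],
  "dr": [
    [0,0,0],
    [0,0,0],
    [0,0,0]
  ]
}}

```text
clock: 29.8
position: [612.3, 49.3, 373.0]
ee_rot: [0.161, 0.987, 0.002, 0.005]
contact_force: [0.1, 0.0, -0.1]
gripper_width: 50.2
grasp_force: 0.0
```

Run:
```python
from h import *
m,s,im=wr();cv2.imwrite("pics/w13.png",im[:,:,::-1]);print(s["position"],s["contact_force"])
y=np.deg2rad(-18.6);c,si=np.cos(y),np.sin(y)
f=lambda L,W,z:[[611+c*a-si*b,48.6+si*a+c*b,z] for a in(-L,L) for b in(-W,W)]
print(proj(m,f(25,7,96),True).round(1).tolist());print(proj(m,f(40,30,50),True).round(1).tolist())
print(to_tool(556,-322,240,np.pi/2))
```

```text
[612.31705797  49.3397904  373.03561626] [ 0.14289954  0.03842073 -0.08494815]
[[264.6, 173.3], [282.6, 173.4], [265.1, 232.6], [282.1, 232.7]]
[[240.6, 145.9], [306.9, 145.9], [243.1, 227.8], [304.5, 227.8]]
(array([ -65.2, -369.6,  -25.8]), array([ 0.0027,  0.0041, -0.3231]), array([ 0.34,  0.39, -0.07, -0.  , -1.1 , -2.24]))
```

View pics/w13.png

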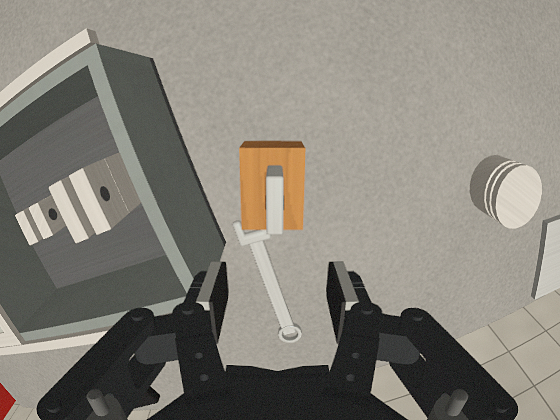

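The wrist picture shows the gauge upright, seated in the stand at (266–284,167–235), both yokes still standing and the wrench unmoved. Now I'll shut the guard.

{"fn": "move_arm", "kwargs": {
  "fingers": [50,50,50,50,50,50,50,50,50,50],
  "travel": [
    [-65,-369,0],
    [-65,-369,0],
    [-65,-369,0],
    [-65,-369,0],
    [-65,-369,0],
    [-65,-369,0],
    [-65,-369,0],
    [-65,-369,0],
    [-65,-369,0],
    [-65,-369,0]
  ],
  "dr": [
    [0,0,-0.323],
    [0,0,-0.323],
    [0,0,-0.323],
    [0,0,-0.323],
    [0,0,-0.323],
    [0,0,-0.323],
    [0,0,-0.323],
    [0,0,-0.323],
    [0,0,-0.323],
    [0,0,-0.323]
  ]
}}

```text
clock: 30.85
position: [555.6, -321.9, 366.2]
ee_rot: [0.001, 1.0, 0.001, -0.001]
contact_force: [-0.4, -0.4, 0.5]
gripper_width: 49.8
grasp_force: 0.0
```

Run:
```python
from h import *
m,s,im=wr();cv2.imwrite("pics/w14.png",im[:,:,::-1]);print(s["position"],s["contact_force"])
print(proj(m,[[555+a,-322+b,168] for a in (-35,35) for b in(-7,7)],True).round(1).tolist())
print(im[215,240:320].mean(1).round().astype(int));print(im[150:290,278].mean(1).round().astype(int))
print(to_tool(556,-322,156,np.pi/2))
```

```text
[ 555.6048167  -321.93299572  366.200242  ] [-0.38595069 -0.42830092  0.51385872]
[[263.3, 193.3], [289.3, 193.3], [265.3, 301.7], [287.8, 301.7]]
[182 184 180 181 182 180 182 182 180 182 182 182 180 179 182 179 182 183
 179 180 188 176 108  14  34  33  32  30  29  37  35  46  41  37  34  42
  40  47  45  44  47  45  43  33  28  16  48 171 191 187 184 183 182 182
 184 181 186 183 165 193 205 200 201 201 202 202 202 197 196 193 194 198
 197 199 198 199 193 195 194 194]
[188 188 189 190 189 188 186 188 190 188 187 187 188 189 188 188 186 189
 188 189 189 188 188 187 188 188 187 187 187 184 185 186 188 199 159   0
  12  21  14  26  12  18   0  15  27  25  15  18  26  15  31  37  33  39
  40  47  42  46  44  43  44  39  43  48  44  45  48  39  46  42  43  37
  44  40  47  42  48  39  47  43  37  49  46  43  45  41  45  41  42  42
  46  44  38  40  43  43  50  40  41  44  40  43  40  36  42  45  39  36
  45  40  40  49  37  40  44  34  35  45  38  42  40  29  39  35  35  43
  37  37  35  29  36  35  42  32  34  38  36  37  40  29]
(array([-0.2, -0.9, 55.7]), array([ 0.0012, -0.0022, -0.0003]), array([-0.27,  0.44, -0.  , -0.  , -1.13, -1.3 ]))
```

{"fn": "move_arm", "kwargs": {
  "fingers": [50,50,50,50,5,5,5,5,5],
  "travel": [
    [0,-1,25],
    [0,-1,45],
    [0,-1,55],
    [0,-1,55],
    [0,-1,55],
    [0,-1,55],
    [0,-1,55],
    [0,-1,55],
    [0,-1,55]
  ],
  "dr": [
    [0,0,0],
    [0,0,0],
    [0,0,0],
    [0,0,0],
    [0,0,0],
    [0,0,0],
    [0,0,0],
    [0,0,0],
    [0,0,0]
  ]
}}

```text
clock: 31.8
position: [556.3, -322.6, 314.7]
ee_rot: [-0.0, 1.0, -0.001, 0.001]
contact_force: [0.6, 2.1, 5.2]
gripper_width: 13.0
grasp_force: 61.3
```

{"fn": "move_arm", "kwargs": {
  "fingers": [5,5,5,5,5,5,5,5,5,5],
  "travel": [
    [0,10,0],
    [0,30,0],
    [0,60,0],
    [0,95,0],
    [0,130,0],
    [0,165,0],
    [0,195,0],
    [0,218,0],
    [0,230,0],
    [0,235,0]
  ],
  "dr": [
    [0,0,0],
    [0,0,0],
    [0,0,0],
    [0,0,0],
    [0,0,0],
    [0,0,0],
    [0,0,0],
    [0,0,0],
    [0,0,0],
    [0,0,0]
  ]
}}

```text
clock: 32.8
position: [555.0, -86.7, 314.7]
ee_rot: [-0.001, 1.0, -0.001, -0.001]
contact_force: [-5.1, -2.1, 9.8]
gripper_width: 13.1
grasp_force: 61.9
```

{"fn": "move_arm", "kwargs": {
  "fingers": [5,5,5,5,5],
  "travel": [
    [0,4,0],
    [0,8,0],
    [0,11,0],
    [0,12,0],
    [0,12,0]
  ],
  "dr": [
    [0,0,0],
    [0,0,0],
    [0,0,0],
    [0,0,0],
    [0,0,0]
  ]
}}

```text
clock: 33.3
position: [555.0, -75.7, 314.7]
ee_rot: [-0.0, 1.0, -0.001, -0.001]
contact_force: [-6.2, -1.3, 8.8]
gripper_width: 13.1
grasp_force: 62.1
```

{"fn": "move_arm", "kwargs": {
  "fingers": [5,5,5,5,5],
  "travel": [
    [0,1,0],
    [0,2,0],
    [0,3,0],
    [0,4,0],
    [0,4,0]
  ],
  "dr": [
    [0,0,0],
    [0,0,0],
    [0,0,0],
    [0,0,0],
    [0,0,0]
  ]
}}

```text
clock: 33.8
position: [555.0, -72.5, 314.7]
ee_rot: [-0.0, 1.0, -0.001, -0.001]
contact_force: [-5.0, -4.9, 9.4]
gripper_width: 13.1
grasp_force: 61.9
```

{"fn": "move_arm", "kwargs": {
  "fingers": [5,5,5,5],
  "travel": [
    [0,1,0],
    [0,2,0],
    [0,2,0],
    [0,2,0]
  ],
  "dr": [
    [0,0,0],
    [0,0,0],
    [0,0,0],
    [0,0,0]
  ]
}}

```text
clock: 34.2
position: [555.0, -72.0, 314.7]
ee_rot: [0.0, 1.0, -0.003, -0.001]
contact_force: [-3.3, -12.1, 7.4]
gripper_width: 12.9
grasp_force: 61.7
```

The guard is at its stop after 250 mm of travel. Releasing.

{"fn": "move_arm", "kwargs": {
  "fingers": [40,40,40,40,40,40,40,40,40],
  "travel": [
    [0,-1,0],
    [0,-1,0],
    [0,-1,0],
    [0,-1,-15],
    [0,-1,-50],
    [0,-1,-95],
    [0,-1,-110],
    [0,-1,-110],
    [0,-1,-110]
  ],
  "dr": [
    [0,0,0],
    [0,0,0],
    [0,0,0],
    [0,0,0],
    [0,0,0],
    [0,0,0],
    [0,0,0],
    [0,0,0],
    [0,0,0]
  ]
}}

```text
clock: 35.1
position: [555.7, -70.1, 422.3]
ee_rot: [0.0, 1.0, 0.0, -0.001]
contact_force: [0.6, -0.3, -1.2]
gripper_width: 40.0
grasp_force: 0.0
```

Run:
```python
from h import *
m,s,im=wr();print(s["position"],s["contact_force"])
cv2.imwrite("pics/w15.png",im[:,:,::-1])
print(proj(m,[[555+a,-72+b,168] for a in (-35,35) for b in(-7,7)],True).round(1).tolist())
```

```text
[555.70027518 -70.14955563 422.3295574 ] [ 0.58178623 -0.27119761 -1.17849353]
[[264.1, 170.7], [284.0, 170.7], [265.3, 259.6], [283.3, 259.6]]
```

View pics/w15.png

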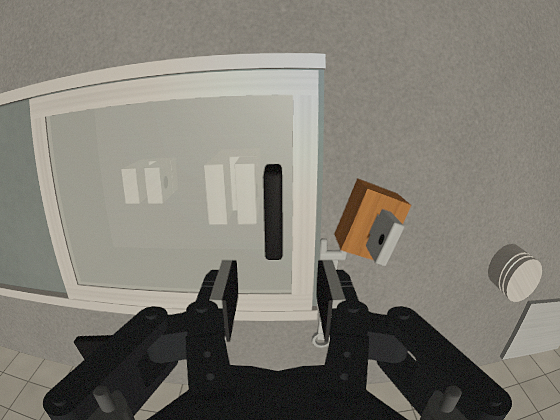

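The last picture shows the guard fully shut with its frame flush at u≈318. Both yokes stand under the panel at (142,185) and (230,192), and the gauge is seated in its stand at (385,235).

```bash
python3 -c "
from bench import arm
print(arm.job_done())"
```

```text
the job is handed in; nothing more can be done
None
```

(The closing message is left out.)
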